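# Clip a sensor onto a motor in the test stand and switch on

## Task

Lay the small motor in the two V blocks of the sloping test stand, shaft end away from the stand's end plate and roughly centred lengthwise, and let go of it. Then push the clip-on sensor over the middle of the motor, between the V blocks and square to the slope, until its spring arms snap past the widest part and it sits fully home; let go, and only then throw the toggle lever all the way over to run the test. Do not shift or knock over the socket block, tumbler, screwdriver or big motor.

Things in the scene. Friction and masses are not known exactly. Their poses are not given: they have to be found in the camera images.
- cradle: fixed cradle on the sloping test stand (foot 140 x 180 mm): aluminium plate, 110 along the slope x 170 mm, leaning 30 deg to the robot, bearing two white V blocks. Origin: axis of a seated motor, midway between the V blocks, 83 mm above the table, 40 mm out from the plate. y along the seated motor (roughly robot's left), z out of the slope (30 deg from vertical), x up the slope
- cradle_v (a point): bottom of the +y V block: the blocks are 14 mm wide, centred at cradle y = -42 and +42 mm (70 mm clear between them), and reach up to about cradle z = +1 mm; the mouth of the V is about 57 mm wide
- end_plate (a point): top edge of the upright aluminium end plate (6 mm thick, 70 mm wide) at the cradle's y = -75 mm, 10 mm higher than the motor axis. The other (+y) end is open; the motor's shaft belongs there
- motor: small motor, loose, about 0.5 kg: black cylinder 44 mm in diameter, 120 mm long, with an 8 mm steel shaft standing 22 mm out of one end. Starts on the wooden rest, axis level, 40 mm above the table. Origin: on the axis, at the middle of the 120 mm body; y along the axis towards the shaft; x and z turn as it rolls
- motor_shaft (a point): tip of the small motor's shaft, 82 mm from the motor's origin along its y
- rest: fixed wooden rest under the small motor at the start: board 100 x 130 x 8 mm with two V blocks 14 mm wide, centred at its y = -42 and +42 mm (70 mm clear between them), tops 41 mm above the table. Origin: centre of its underside; y along the motor
- clip: clip-on sensor, loose, about 0.11 kg, standing upright on its arm ends: black bridge 56 x 36 x 6 mm, its underside 23 mm above the origin; black sensor block on top; two hanging spring-steel arms 34 mm wide along y. Origin: axis of the round part it will embrace, 18.5 mm above the arm ends' underside. y along that axis, z up, x across the arms (56 mm overall). Works either way round
- clip_grip (a point): place to grip the sensor block, 51 mm above the clip's origin. The block is 16 mm thick along the clip's x, 40 mm long along y, and stands from 29 to 67 mm above the clip's origin
- clip_ends (a point): midway between the arm ends (rollers of 8 mm, centres 14.5 mm below the clip's origin), which leave a 33 mm gap at rest and spring out to 44 mm. Pushed along the clip's -z, they touch the motor with the clip's origin about 30 mm from the motor axis, pass the widest point at 15 mm, and are home at 0, the bridge's rubber pads on the motor. Takes up to about 13 N
- lever (a joint): the toggle lever on the switch box: 0 as it starts, leaning to the box's -x (towards the robot), 1.0 rad fully over to +x; stays where it is left, moves with under 2 N at the tip
- lever_base: the grey switch box of the lever, fixed, 70 x 50 x 25 mm; origin at the centre of its underside, x is the direction in which the lever is thrown (roughly away from the robot), z up. The lever turns about the box's y axis 22 mm above the table, a 10 mm rod with a ball of 26 mm centred 80 mm from the pivot
- lever_tip (a point): centre of the lever's ball, 80 mm from its pivot
- sockets: bystander: white socket block, 86 x 86 mm, 46 mm tall, loose; origin at the centre of its underside
- tumbler: bystander: copper-coloured drinking tumbler with black lid, 75 mm across, 170 mm tall; origin at the centre of its underside
- screwdriver: bystander: screwdriver lying on the bench near the robot; handle to its -x
- big_motor: bystander: big black motor standing upright, 100 mm across, 142 mm tall with its shaft; origin at the centre of its underside

How it is judged:
By the outcome, as a careful person would: the job done as asked, in the order asked, and still so for the second after the job is handed in, with the robot touching nothing.
It also fails if it takes over 61 s, if anything falls off the work surface, if the arm or the gripper's body presses on something with over 40 N, if the wrist force passes 120 N, or if a joint passes its speed limit or range.

## Robot

A 6-joint arm with a two-finger parallel gripper is mounted at the origin on the work surface. World frame = base frame: x ahead of the robot, y to its left, z up, the work surface at z = 0. Lengths are in mm, angles in degrees, forces in N, time in s.
With the tool pointing down it reaches from about 300 to 850 mm from the base axis. Payload 4.2 kg.
Tool frame: the origin (TCP) lies midway between the tips of the shut fingers; the grasp point (between the pads) lies 19 mm behind it; z points along the fingers, y is the line along which they close (so a half turn about z gives the same grasp; the last joint's range is limited). The gripper opens to 91 mm and grips with 3 to 60 N. Pads are 32 mm wide; open, the fingers measure 118 mm over their backs; the gripper's body (76 mm by 178 mm) begins 60 mm behind the grasp point.
Start: joints at [75.459, 18.312, 89.639, -0, 72.044, -1.146], TCP at [133.215, 559.372, 213.976] pointing down, gripper open.
Joint ranges: [-177.97, 177.97], [-48.28, 115.42], [12.27, 149.76], [-77.06, 257.06], [2.81, 150.46], [-146.56, 146.56]. Speed limits (degrees/s): [147.25, 147.25, 180, 180, 180, 180].

## Interface

Orientations are given as [roll, pitch, yaw] about the fixed x, y, z axes, in that order (R = Rz(yaw) Ry(pitch) Rx(roll)).
In Python, from workcell import env, cam gives the robot as it stands (env), with the cameras (cam).
- The arm moves only by the shell command python3 drive.py 'ROWS' [OPENING] [FORCE]. ROWS is rows parted by semicolons, their numbers by spaces, 1 to 8 of them, each of 6 numbers: dx, dy, dz in mm, then a rotation vector rx, ry, rz in degrees; each row shifts and turns the commanded pose from where the row before left it, along the tool's axes as they then stand; what a row does not reach is not made up. A row lasts 1/10 s, in which the tool goes at most 50 mm and 8.59 degrees, less where a joint would pass 70% of its speed; a pose out of reach is approached as far as the arm can. OPENING is the finger opening in mm, set as the command begins (- or left out keeps the last). The fingers move at their own pace and stop on an object; FORCE is the grip in N (left out, the last holds). Time passes only in rows, so rows that do not move let the fingers close. It prints the time, the measured TCP pose, the force, the opening and the grip force at its end.
- env.state(): the state, without advancing time (a new reading comes with each control period).
- cam.grab_frame(name): name is "side" or "top"; returns the picture (384x512x3 uint8, blue, green, red); there is no depth.
- cam.camera_model(name): a dict with "fx", "fy", "cx", "cy" (pixels), "D" ([k1, k2, p1, p2, k3] as OpenCV has them; the pictures are not rectified), "T" (4x4, takes a point from camera to world coordinates). Camera axes: x right, y up, looking along -z (the intrinsics and any distortion apply to the point x, -y, -z); pixel columns grow to the right and rows downward; lengths in mm; the calibration is good to about 2 mm. A picture is of the moment at which its call begins. camera_model takes no time and is no camera call.
- env.job_done(): hands the job in; it is judged then, once.
The state is a dict: "time_s": time; "qpos": joint angles; "qvel": joint speeds; "effort": joint torques, N m; "ee_pos": TCP position; "ee_rot": TCP orientation; "force": force on the tool from outside, world axes, zero at the start; "torque": the same for the moment, N m; "gripper_width": finger opening in mm; "gripper_force": force on a finger pad.
Only numpy, scipy, OpenCV 4.12 (cv2) and the standard library are available. Lean on these libraries where they do the work, as an engineer would, in place of code of your own. Each camera call takes 0.05 s, during which the arm holds its last target. There are 200 camera calls.

## Working session

There is one attempt and no reset: what is moved stays moved. The work goes in short steps, Python scripts to look and compute and a shell command to move; the robot and the scene stay as the last step left them, time stands still between calls to the robot, and variables do not carry over. Pictures are saved under pics/ and viewed, at most 10 in all, crops included, and the job is handed in when it is done.

```bash
ls; mkdir -p pics
python3 - <<'E'
from workcell import env, cam
import cv2,numpy as np
for n in("side","top"):
    cv2.imwrite(f"pics/{n}0.png",cam.grab_frame(n)); m=cam.camera_model(n); print(n,m["fx"],m["cx"],m["cy"],m["D"]);print(np.round(m["T"],3))
print(env.state())
E
```

```text
drive.py
pics
workcell.py
side 448.4688333235517 262.2223843548973 192.63281926977757 [0.00951222 0.         0.         0.         0.        ]
[[ 9.63000e-01  2.01000e-01 -1.81000e-01  3.13725e+02]
 [-2.70000e-01  6.89000e-01 -6.72000e-01 -8.18838e+02]
 [-1.00000e-02  6.96000e-01  7.18000e-01  9.69678e+02]
 [ 0.00000e+00  0.00000e+00  0.00000e+00  1.00000e+00]]
top 381.18377332065063 256.50140957144765 190.46760899456316 [-0.00312722  0.          0.          0.          0.        ]
[[-1.600000e-02  9.840000e-01 -1.790000e-01  3.074360e+02]
 [-1.000000e+00 -1.200000e-02  2.300000e-02  3.386000e+01]
 [ 2.000000e-02  1.790000e-01  9.840000e-01  1.246528e+03]
 [ 0.000000e+00  0.000000e+00  0.000000e+00  1.000000e+00]]
{'time_s': 0.1, 'qpos': array([ 7.54570951e+01,  1.83481985e+01,  8.96979901e+01,  5.54557688e-05,
        7.20436023e+01, -1.14502643e+00]), 'qvel': array([-0.03708773, -0.00510035, -0.2061879 ,  0.01830296, -0.11796491,
        0.0334521 ]), 'effort': array([ 1.05186828e-03, -4.13332415e+01, -2.32510793e+01,  7.28860823e-02,
        4.22318245e-02, -7.37292612e-05]), 'ee_pos': array([133.11470365, 558.92972984, 213.21180249]), 'ee_rot': array([-1.79910228e+02, -1.84702057e-03,  1.66602103e+02]), 'force': array([ 0.8448336 ,  0.45045458, -0.17358142]), 'torque': array([ 0.01368854, -0.02484622, -0.07929511]), 'gripper_force': 0.0, 'gripper_width': 91.13555485654402}
```

View pics/side0.png

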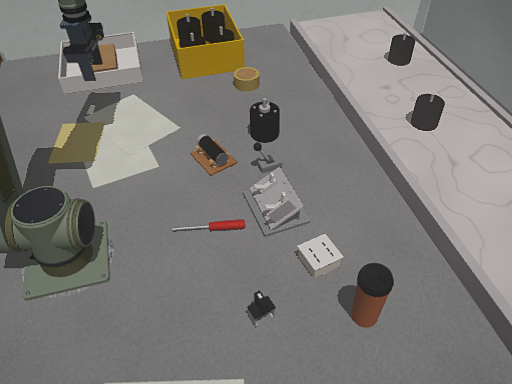

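View pics/top0.png

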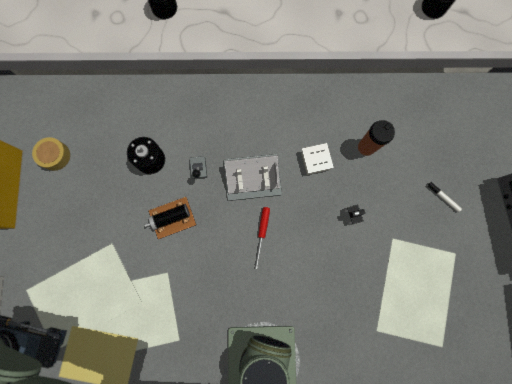

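```bash
cat > h.py <<'E'
import cv2,numpy as np
from workcell import env, cam
def crop(img,c0,r0,w,h,s):
    o=cv2.resize(img[r0:r0+h,c0:c0+w],None,fx=s,fy=s,interpolation=cv2.INTER_CUBIC)
    for c in range(-(-c0//10)*10,c0+w,10):
        x=int((c-c0+.5)*s); cv2.line(o,(x,0),(x,6),(0,255,255),1); cv2.putText(o,str(c),(x-10,16),0,.35,(0,255,255),1)
    for r in range(-(-r0//10)*10,r0+h,10):
        y=int((r-r0+.5)*s); cv2.line(o,(0,y),(6,y),(0,255,255),1); cv2.putText(o,str(r),(8,y+4),0,.35,(0,255,255),1)
    return o
M={n:cam.camera_model(n) for n in("side","top")}
def proj(n,P):
    m=M[n]; P=np.atleast_2d(P); T=m["T"]; p=(P-T[:3,3])@T[:3,:3]; p=p*[1,-1,-1]
    K=np.array([[m["fx"],0,m["cx"]],[0,m["fy"],m["cy"]],[0,0,1]])
    return cv2.projectPoints(p.reshape(-1,1,3),np.zeros(3),np.zeros(3),K,np.array(m["D"],float))[0].reshape(-1,2)
def ray(n,uv):
    m=M[n];K=np.array([[m["fx"],0,m["cx"]],[0,m["fy"],m["cy"]],[0,0,1]])
    q=cv2.undistortPoints(np.array([[uv]],float),K,np.array(m["D"],float))[0,0]
    return m["T"][:3,3],m["T"][:3,:3]@np.array([q[0],-q[1],-1])
def onz(n,uv,z):
    o,d=ray(n,uv); return o+d*(z-o[2])/d[2]
def tri(us,ut):
    A=[];b=[]
    for n,u in(("side",us),("top",ut)):
        o,d=ray(n,u); d=d/np.linalg.norm(d); Q=np.eye(3)-np.outer(d,d); A.append(Q); b.append(Q@o)
    A=np.vstack(A);b=np.hstack(b); x=np.linalg.lstsq(A,b,rcond=None)[0]; return x,np.linalg.norm(A@x-b)
E
python3 - <<'E'
from h import *
s=cv2.imread("pics/side0.png");t=cv2.imread("pics/top0.png")
cv2.imwrite("pics/t1.png",crop(t,138,145,150,100,5.3))
cv2.imwrite("pics/s1.png",crop(s,185,135,132,102,5.8))
cv2.imwrite("pics/c1.png",np.hstack([crop(s,238,282,44,50,9),crop(t,330,195,44,50,9)]))
E
```

```text
(no output)
```

View pics/t1.png

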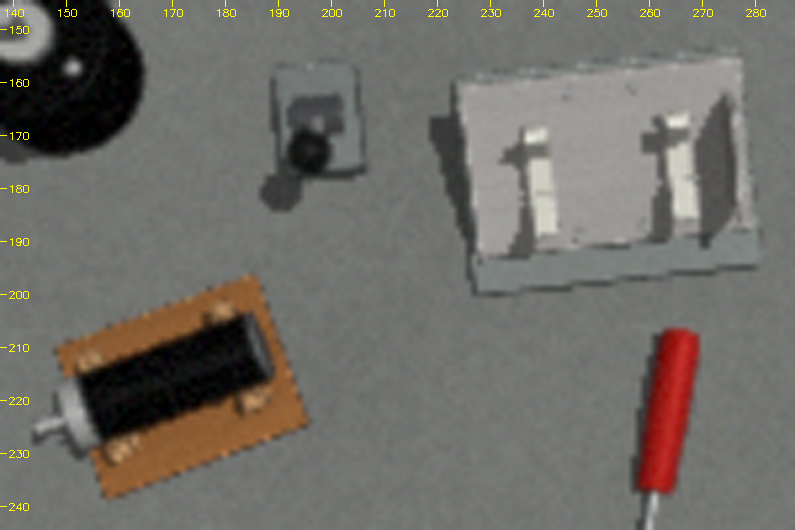

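View pics/s1.png

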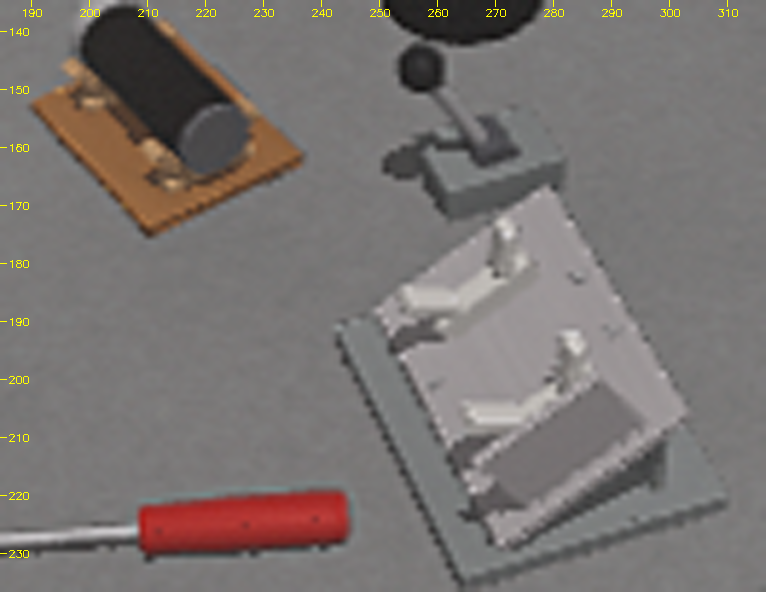

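View pics/c1.png

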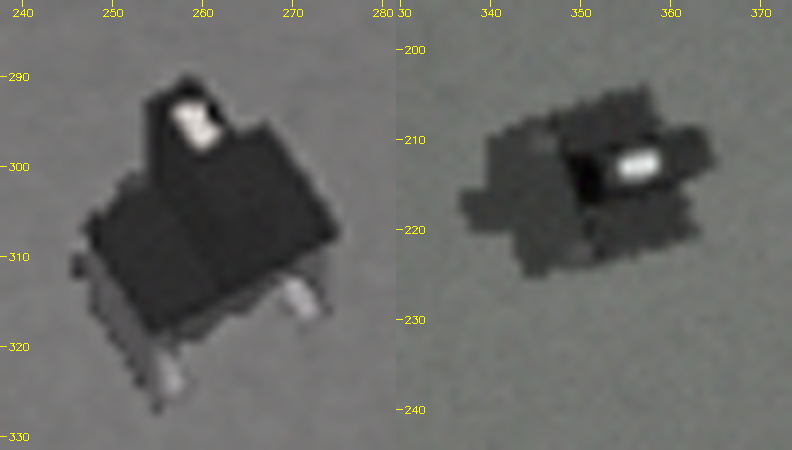

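The top and side views show the rest with the motor (shaft tip at top pixel 144,227), the lever ball (top 196,173; side 257,146), the stand (top 223–281, 155–200) and the clip (top about 357,213; side about 261,308). Next I fit poses to clicked corners in both views.

```bash
cat > fit.py <<'E'
from h import *
from scipy.optimize import least_squares
from scipy.spatial.transform import Rotation as R
def pose(p,tilt=0): # x y z yaw
    return R.from_euler('z',p[3],degrees=True)*R.from_euler('y',-tilt,degrees=True),np.array(p[:3])
def fit(obs,p0,zfix=None,tilt=0,free=True):
    def f(p):
        q=[p[0],p[1],p[2] ,p[3]]
        r,t=pose(q,tilt); e=[]
        for n,L,uv in obs: e+=list(proj(n,r.apply(np.array(L,float))+t)[0]-uv)
        if zfix is not None:e.append((p[2]-zfix)*5)
        return np.array(e)
    s=least_squares(f,p0,loss='soft_l1',x_scale=[100,100,100,30]); return s.x,f(s.x)
T=lambda X,Y:(138+X/5.3-.5,145+Y/5.3-.5)
S=lambda X,Y:(185+X/5.8-.5,135+Y/5.8-.5)
TC=lambda X,Y:(330+(X-396)/9-.5,195+Y/9-.5)
SC=lambda X,Y:(238+X/9-.5,282+Y/9-.5)
t,s="top","side"
O={}
O["rest"]=([(t,(-50,65,8),T(107,498)),(t,(50,65,8),T(57,345)),(t,(50,-65,8),T(258,275)),(t,(-50,-65,8),T(309,425)),
 (s,(-50,65,8),S(30,103)),(s,(-50,-65,8),S(150,233)),(s,(50,-65,8),S(304,153))],[450,220,0,20],0)
O["motor"]=([(t,(0,82,0),T(35,435)),(s,(0,-60,0),S(218,133)),(t,(22,-60,0),T(247,313)),(t,(-22,-60,0),T(274,380)),(t,(22,60,0),T(63,380)),(t,(-22,60,0),T(88,448))],[450,220,40,20],0)
O["plate"]=([(t,(55,85,0),T(455,83)),(t,(55,-85,0),T(742,57)),(t,(-55,85,0),T(480,258)),
 (s,(55,85,0),S(548,185)),(s,(-55,85,0),S(375,310)),(s,(55,-85,0),S(688,410)),(s,(-55,-85,0),S(500,540))],[550,0,50,0],30)
O["foot"]=([(t,(-70,90,0),T(475,295)),(t,(-70,-90,0),T(760,265)),(s,(-70,90,0),S(336,325)),(s,(-70,-90,0),S(462,588)),(s,(70,-90,0),S(728,497))],[550,0,5,0],0)
O["clip"]=([(s,(-28,18,29),SC(90,225)),(s,(-28,-18,23),SC(155,330)),(s,(28,-18,29),SC(338,237)),(s,(28,18,29),SC(265,122)),
 (t,(-28,-18,29),TC(700,235)),(t,(28,-18,29),TC(650,88))],[430,-250,18,15],0)
O["lever"]=([(t,(35,25,25),T(272,68)),(t,(35,-25,25),T(357,68)),(t,(-35,-25,25),T(365,175)),(s,(-35,25,25),S(418,150)),(s,(35,-25,25),S(565,162))],[550,200,0,0],0)
if __name__=="__main__":
    for k,(o,p0,tl) in O.items():
        p,e=fit(o,p0,tilt=tl); print(k,np.round(p,1),"res",np.round(e,1))
    print("ball",tri(S(422,68),T(309,150)))
    r,c=pose([*fit(*O["plate"][:2],tilt=30)[0]],30); print("cradle origin if 40 out",c+r.apply([0,0,40]))
E
python3 fit.py
```

```text
rest [4.475e+02 2.811e+02 3.000e-01 1.970e+01] res [-0.   0.3 -0.1  0.2 -0.1 -0.4  0.2 -0.1  0.1 -0.1 -0.2 -0.4  0.1  0.7]
motor [446.1 282.7  45.9  20.7] res [ 0.2 -0.7 -0.3  0.3  0.7 -0.6  0.3 -0.4 -0.6  0.6 -0.8  0.8]
plate [577.3  19.5  49.6   5.5] res [ 0.5  0.5 -0.3 -0.1 -0.3  0.1  0.1 -0.6  0.1 -0.5  0.3  0.2 -0.1  0.9]
foot [578.8  20.4   8.9   5.4] res [-0.3  0.1  0.3  0.  -0.2  0.5 -0.1 -1.   0.4  0.3]
clip [ 445.5 -306.    18.6   14.9] res [-0.9 -0.3 -0.2  1.6  0.5 -0.8  0.5  0.1 -0.   0.3 -0.1 -0.2]
lever [610.8 198.5  -8.1   5.2] res [ 0.6  0.5 -0.4 -1.  -0.1 -0.7 -1.  -0.8 -0.   1.5]
ball (array([574.08929604, 194.22328032,  93.06588093]), np.float64(0.7452866115164716))
cradle origin if 40 out [557.39290225  17.58336071  84.24086303]
```

```bash
cat > ov.py <<'E'
from fit import *
def seg(img,n,p,tilt,A,B,c0,r0,sc,col):
    r,o=pose(p,tilt); q=proj(n,r.apply(np.array([A,B],float))+o)
    q=np.round((q-[c0,r0]+.5)*sc).astype(int); cv2.line(img,tuple(map(int,q[0])),tuple(map(int,q[1])),col,1)
def box(xs,ys,z): 
    P=[(xs[0],ys[0],z),(xs[1],ys[0],z),(xs[1],ys[1],z),(xs[0],ys[1],z)]
    return list(zip(P,P[1:]+P[:1]))
CR=[557.3,17.6,83.3,5.45];MO=[447,281.8,40,20.2];CL=[445.5,-306,18.5,14.9]
E
python3 - <<'E'
from ov import *
src={n:cv2.imread(f"pics/{n}0.png") for n in("side","top")}
def draw(n,c0,r0,w,h,sc):
    im=cv2.resize(src[n][r0:r0+h,c0:c0+w],None,fx=sc,fy=sc,interpolation=cv2.INTER_CUBIC)
    for a in(-49,35):
        for e in box((-28.5,28.5),(a,a+14),1): seg(im,n,CR,30,*e,c0,r0,sc,(0,0,255))
    for e in box((-55,55),(-85,85),-40): seg(im,n,CR,30,*e,c0,r0,sc,(255,255,0))
    for e in box((-35,35),(-78,-72),10): seg(im,n,CR,30,*e,c0,r0,sc,(0,255,0))
    for e in box((-22,22),(-60,60),0)+[((0,60,0),(0,82,0))]: seg(im,n,MO,0,*e,c0,r0,sc,(0,255,255))
    for e in box((-28,28),(-18,18),29)+box((-8,8),(-20,20),67)+box((-8,8),(-20,20),29)+box((-28,28),(-17,17),-18.5): seg(im,n,CL,0,*e,c0,r0,sc,(0,255,0))
    return im
a=draw("top",138,150,150,95,4.2);b=draw("side",190,130,130,105,4.2)
c=draw("side",238,282,44,50,6);d=draw("top",330,195,44,50,6)
H=np.zeros((600,800,3),np.uint8)
a=a[:300,:400]*0+a[:300,:400] if 0 else a
top=cv2.resize(np.hstack([draw("top",210,150,76,55,5),draw("side",235,160,84,75,5)[:275]]),None,fx=1,fy=1)
bot=np.hstack([draw("top",140,190,60,52,5)[:260],draw("side",190,130,50,52,5)[:260],cv2.resize(c,None,fx=.85,fy=.85)[:255] if 0 else draw("side",240,284,24*0+40,52,5)[:260]])
H[:275,:top.shape[1]]=top[:,:800]; H[280:540,:bot.shape[1]]=bot[:,:800]
cv2.imwrite("pics/ov.png",H)
E
```

```text
(no output)
```

View pics/ov.png

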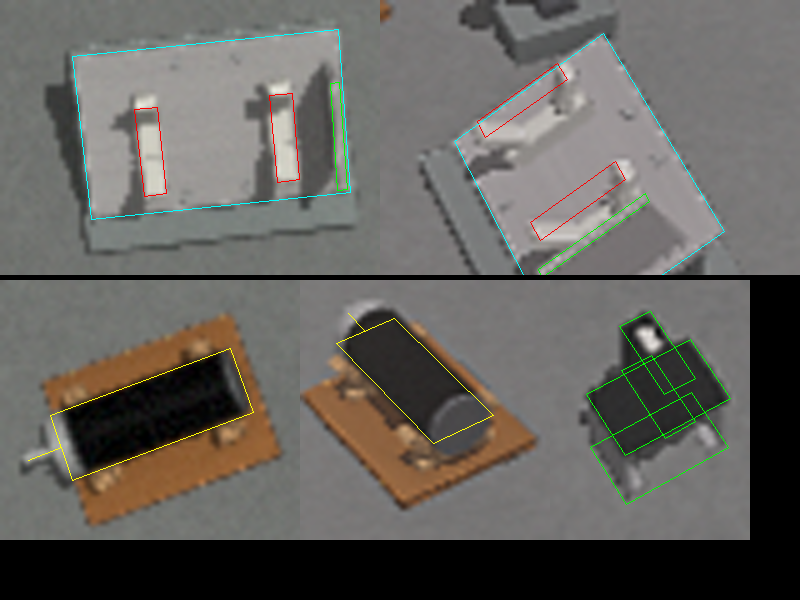

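The overlays agree well: cradle origin about (558, 18, 83) yaw 5.5, motor (447, 282, 40) yaw 20, clip (445, -306, 18.5) yaw 15. Now a helper that converts a goal into tool-axis rows.

```bash
cat > go.py <<'E'
import sys,numpy as np
from workcell import env, cam
from scipy.spatial.transform import Rotation as R
def plan(p,yaw,tilt=0,nmin=1):
    """goal TCP p; tool x at heading yaw; tool z = -(slope normal), slope tilted about tool x"""
    s=env.state(); r0=R.from_euler('xyz',s["ee_rot"],degrees=True); d=np.array(p)-s["ee_pos"]
    g=R.from_euler('z',yaw-90,degrees=True)*R.from_euler('y',-tilt,degrees=True)*R.from_matrix([[0,1,0],[1,0,0],[0,0,-1]])
    w=(r0.inv()*g).as_rotvec()
    n=max(nmin,int(np.ceil(np.linalg.norm(d)/45)),int(np.ceil(np.degrees(np.linalg.norm(w))/8)))
    A=sum((r0*R.from_rotvec(w*k/n)).as_matrix() for k in range(n))
    print(n,"rows:",*np.round(np.linalg.solve(A,d),1),*np.round(np.degrees(w)/n,2))
CR=np.array([558.,17.8,83.3]);YC=5.45
def cr(x,y,z): # TCP goal for cradle coords
    return CR+(R.from_euler('z',YC,degrees=True)*R.from_euler('y',-30,degrees=True)).apply([x,y,z])
if __name__=="__main__": eval(sys.argv[1])
E
python3 go.py 'plan((447.3,282,150),110.2)'
```

```text
10 rows: -43.6 -2.0 6.3 -0.01 0.0 5.64
```

```bash
python3 drive.py '-43.6 -2 6.3 0 0 5.6;-43.6 -2 6.3 0 0 5.6;-43.6 -2 6.3 0 0 5.6;-43.6 -2 6.3 0 0 5.6;-43.6 -2 6.3 0 0 5.6;-43.6 -2 6.3 0 0 5.6;-43.6 -2 6.3 0 0 5.6;-43.6 -2 6.3 0 0 5.6' 90 30
python3 drive.py '-43.6 -2 6.3 0 0 5.6;-43.6 -2 6.3 0 0 5.6;0 0 0 0 0 0;0 0 0 0 0 0'; python3 go.py 'plan((447.3,282,21),110.2)'
```

```text
time_s: 0.9
ee_pos: [411.2, 359.7, 162.8]
ee_rot: [-180.0, 0.0, 121.6]
force: [0.4, -0.2, 0.1]
gripper_width: 90.1
gripper_force: 0.0
time_s: 1.3
ee_pos: [448.8, 282.3, 150.7]
ee_rot: [-180.0, -0.0, 110.5]
force: [0.2, 0.5, -0.7]
gripper_width: 89.9
gripper_force: 0.0
3 rows: 0.1 -0.5 43.2 -0.02 -0.01 0.1
```

```bash
python3 drive.py '0.1 -0.5 43 0 0 0;0.1 -0.5 43 0 0 0;0.1 -0.5 43 0 0 0;0 0 0 0 0 0;0 0 0 0 0 0'
python3 go.py 'plan((447.3,282,21),110.2)'; python3 drive.py '0 0 0 0 0 0;0 0 0 0 0 0;0 0 0 0 0 0;0 0 0 0 0 0;0 0 0 0 0 0;0 0 0 0 0 0;0 0 0 0 0 0;0 0 0 0 0 0' 30 30
```

```text
time_s: 1.8
ee_pos: [447.0, 284.0, 22.3]
ee_rot: [-180.0, -0.0, 110.7]
force: [0.1, 0.8, 0.9]
gripper_width: 90.0
gripper_force: 0.0
1 rows: -2.0 -0.4 1.3 -0.02 -0.01 0.51
time_s: 2.6
ee_pos: [447.7, 282.9, 22.2]
ee_rot: [179.9, -0.0, 110.6]
force: [1.7, 0.0, 1.5]
gripper_width: 43.7
gripper_force: 30.0
```

```bash
python3 drive.py '0 0 -20 0 0 0;0 0 -45 0 0 0;0 0 -45 0 0 0;0 0 -45 0 0 0;0 0 0 0 0 0;0 0 0 0 0 0' 
python3 go.py 'plan(cr(0,0,60),95.45,30)'
python3 - <<'E'
from h import *
s=cam.grab_frame("side");t=cam.grab_frame("top")
cv2.imwrite("pics/g1.png",np.hstack([crop(s,170,80,80,100,5),crop(t,120,160,80,100,5)]))
E
```

```text
time_s: 3.2
ee_pos: [446.3, 282.2, 176.1]
ee_rot: [-179.9, 0.0, 110.6]
force: [-0.1, -0.6, -6.6]
gripper_width: 43.5
gripper_force: 30.0
7 rows: -39.8 0.6 6.7 -4.28 -0.56 2.12
```

View pics/g1.png

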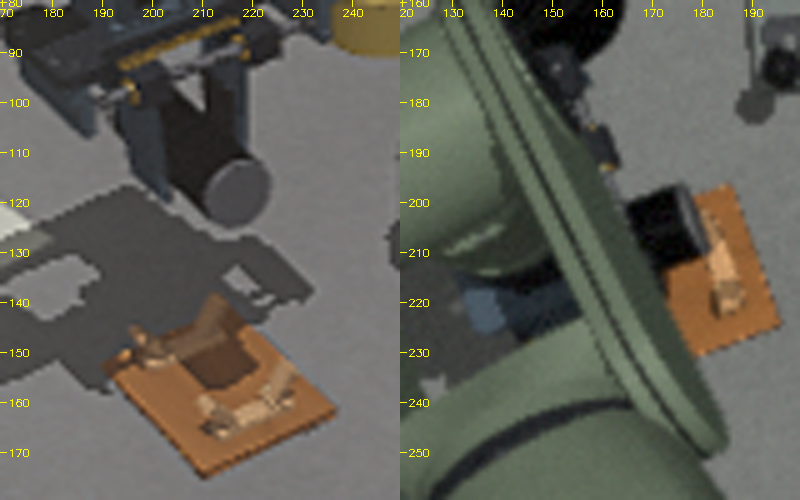

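```bash
python3 drive.py '-39.8 0.6 6.7 -4.28 -0.56 2.12;-39.8 0.6 6.7 -4.28 -0.56 2.12;-39.8 0.6 6.7 -4.28 -0.56 2.12;-39.8 0.6 6.7 -4.28 -0.56 2.12;-39.8 0.6 6.7 -4.28 -0.56 2.12;-39.8 0.6 6.7 -4.28 -0.56 2.12;-39.8 0.6 6.7 -4.28 -0.56 2.12;0 0 0 0 0 0'
python3 - <<'E'
from h import *
from scipy.optimize import least_squares
a=np.radians(110.6); ax=np.array([np.cos(a),np.sin(a),0])
f=lambda v: proj("side",np.array([446.3,282.2,195+v[1]])-v[0]*ax)[0]-[216.5,118.5]
r=least_squares(f,[60,0]); print("near end L,dz",r.x,r.fun)
E
python3 go.py 'plan(cr(0,0,20),95.45,30)'
```

```text
time_s: 4.1
ee_pos: [523.7, 11.9, 130.0]
ee_rot: [150.5, -0.2, 95.0]
force: [-0.2, 0.6, -6.6]
gripper_width: 43.3
gripper_force: 30.0
near end L,dz [51.32271926 -4.55012962] [-3.41060513e-13  2.70006240e-13]
1 rows: 2.7 7.1 37.7 -0.55 0.07 -0.43
```

```bash
python3 drive.py '-1 7 20 -0.5 0 -0.4;-1.3 0 17 0 0 0;0 0 0 0 0 0;0 0 0 0 0 0'; python3 go.py 'plan(cr(0,-5,-19),95.45,30)'
python3 - <<'E'
from h import *
s=cam.grab_frame("side");t=cam.grab_frame("top")
cv2.imwrite("pics/g2.png",np.hstack([crop(s,235,120,80,110,5),crop(t,205,120,80,110,5)]))
E
```

```text
time_s: 4.5
ee_pos: [552.0, 16.5, 105.1]
ee_rot: [149.7, 0.1, 95.8]
force: [0.4, -0.3, -6.5]
gripper_width: 43.3
gripper_force: 30.0
1 rows: -4.4 -5.9 40.9 0.3 -0.14 0.36
```

View pics/g2.png

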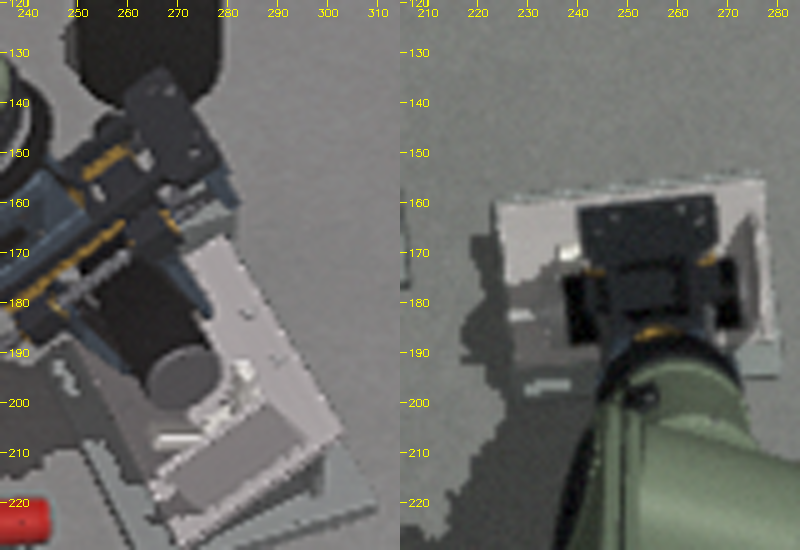

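Run:
```python
from h import *
from scipy.optimize import least_squares
from scipy.spatial.transform import Rotation as R
r=R.from_euler('xyz',[149.7,.1,95.8],degrees=True); p=np.array([552,16.5,105.1])
f=lambda v: proj("side",p+r.apply([-v[0],v[2] if len(v)>2 else 0,-19+v[1]]))[0]-[271.3,195.1]
q=least_squares(f,[60,0]); print("L, dz(tool)",q.x)
g=p+r.apply([0,0,-19])
for L in (52,55,58,60): print(L,proj("side",p+r.apply([-L,0,-19]))[0],proj("top",p+r.apply([-L,0,-19]))[0],proj("top",p+r.apply([142-L,0,-19]))[0])
```

```text
L, dz(tool) [55.7024658   0.72476205]
52 [270.63692686 194.03036903] [270.93589465 178.55549405] [224.08520672 183.76446256]
55 [271.07012938 194.79322572] [271.92085642 178.44599429] [225.07962693 183.65389036]
58 [271.50477615 195.5586247 ] [272.9056168  178.33651735] [226.07384887 183.54334066]
60 [271.79534663 196.07030944] [273.5620118  178.26354541] [226.73655332 183.46965335]
```

```bash
python3 go.py 'plan(cr(0,-4,-13),95.45,30)'; python3 drive.py '-1.5 -3 17 0 0 0;-1.5 -2.5 16 0 0 0.2;0 0 0 0 0 0;0 0 0 0 0 0;0 0 0 0 0 0'; python3 go.py 'plan(cr(0,-4,-19),95.45,30)'
```

```text
1 rows: -3.1 -7.7 35.8 0.53 -0.1 0.38
time_s: 5.1
ee_pos: [566.5, 14.3, 77.2]
ee_rot: [149.3, 0.0, 95.6]
force: [0.1, 0.5, -5.7]
gripper_width: 43.6
gripper_force: 30.0
1 rows: 0.3 -4.1 9.6 0.72 -0.06 0.17
```

```bash
python3 drive.py '0 -3 3 0.6 0 0.2;0 0 2 0 0 0;0 0 0 0 0 0;0 0 0 0 0 0'; python3 drive.py '0 0 1.5 0 0 0;0 0 1.5 0 0 0;0 0 0 0 0 0;0 0 0 0 0 0';  python3 go.py 'plan(cr(0,-4,-19),95.45,30)'
```

```text
time_s: 5.5
ee_pos: [566.1, 14.1, 70.3]
ee_rot: [150.0, -0.1, 95.4]
force: [-0.4, -0.2, -6.0]
gripper_width: 43.5
gripper_force: 30.0
time_s: 5.9
ee_pos: [566.3, 14.5, 67.8]
ee_rot: [150.0, -0.1, 95.5]
force: [-9.6, -1.3, 4.9]
gripper_width: 43.6
gripper_force: 30.0
1 rows: 0.1 0.9 1.6 -0.05 -0.1 0.04
```

```bash
python3 drive.py '0 -0.7 0.8 0 0 0;0 0 0 0 0 0;0 0 0 0 0 0'; python3 drive.py '0 0 0 0 0 0;0 0 0 0 0 0;0 0 0 0 0 0;0 0 0 0 0 0;0 0 0 0 0 0;0 0 0 0 0 0' 70;  python3 go.py 'plan(cr(0,-4,-19),95.45,30)'
```

```text
time_s: 6.2
ee_pos: [566.3, 14.4, 67.7]
ee_rot: [150.0, -0.1, 95.5]
force: [-13.9, -1.6, 11.0]
gripper_width: 43.2
gripper_force: 30.0
time_s: 6.8
ee_pos: [567.7, 14.2, 66.6]
ee_rot: [150.0, -0.1, 95.4]
force: [0.1, -0.1, 1.1]
gripper_width: 70.2
gripper_force: 0.0
1 rows: 0.5 0.3 -0.1 0.04 -0.05 -0.06
```

```bash
python3 drive.py '0 0 -20 0 0 0;0 0 -45 0 0 0;0 0 -45 0 0 0;0 0 -30 0 0 0;0 0 0 0 0 0' 60; python3 go.py 'plan((445.5,-306,140),104.9)'; python3 -c "
from h import *
print(onz('top',(382,132),165),onz('top',(317,158),46))"
```

```text
time_s: 7.3
ee_pos: [498.5, 7.2, 192.1]
ee_rot: [149.5, 0.0, 95.4]
force: [0.9, -0.6, -0.3]
gripper_width: 60.2
gripper_force: 0.0
8 rows: -37.4 -14.6 2.7 3.8 0.32 -1.16
[ 676.92260527 -368.97889461  165.        ] [ 630.7165634  -192.88139983   46.        ]
```

```bash
python3 drive.py '-37.4 -14.6 2.7 3.8 0.3 -1.2;-37.4 -14.6 2.7 3.8 0.3 -1.2;-37.4 -14.6 2.7 3.8 0.3 -1.2;-37.4 -14.6 2.7 3.8 0.3 -1.2;-37.4 -14.6 2.7 3.8 0.3 -1.2;-37.4 -14.6 2.7 3.8 0.3 -1.2;-37.4 -14.6 2.7 3.8 0.3 -1.2;-37.4 -14.6 2.7 3.8 0.3 -1.2' ; python3 drive.py '0 0 0 0 0 0;0 0 0 0 0 0';python3 go.py 'plan((445.5,-306,52.5),104.9)'
python3 - <<'E'
from h import *
s=cam.grab_frame("side");t=cam.grab_frame("top")
cv2.imwrite("pics/s3.png",s);cv2.imwrite("pics/t3.png",t)
cv2.imwrite("pics/g3.png",np.hstack([crop(s,240,160,75,75,5.3),crop(t,212,140,75,75,5.3)]))
E
```

```text
time_s: 8.1
ee_pos: [445.0, -307.1, 134.4]
ee_rot: [-179.4, -0.1, 105.2]
force: [1.4, 0.1, -0.2]
gripper_width: 60.1
gripper_force: 0.0
time_s: 8.3
ee_pos: [445.3, -305.3, 134.3]
ee_rot: [-179.5, -0.1, 105.1]
force: [-0.7, 0.4, 0.2]
gripper_width: 59.7
gripper_force: 0.0
2 rows: -0.4 0.3 40.9 -0.26 -0.06 0.12
```

View pics/g3.png

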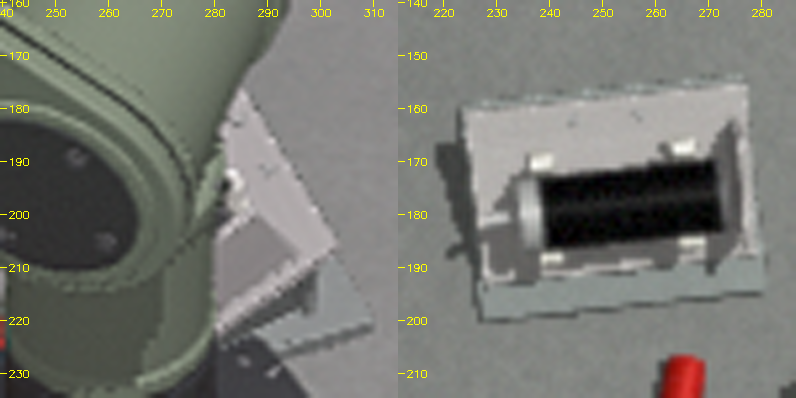

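```bash
python3 - <<'E'
from h import *
from go import cr
for y in(-60,0,60,82): print(y,proj("top",cr(0,y,0))[0])
# silhouette midpoint seen from top at mid-length
c=M["top"]["T"][:3,3];o=cr(0,0,0);a=cr(0,1,0)-o
d=c-o;d-=a*(d@a);D=np.linalg.norm(d);d/=D;n=np.cross(a,d)
for s in(1,-1): print(proj("top",o+22*(22/D*d+s*np.sqrt(1-(22/D)**2)*n))[0])
print(onz("top",(253.3,178.3),83.3), o)
E
python3 drive.py '-0.2 0 41 0 0 0;-0.2 0.3 37 0 0 0;0 0 0 0 0 0;0 0 0 0 0 0'; python3 go.py 'plan((445.5,-306,51.5),104.9)'
```

```text
-60 [271.95683292 176.10178472]
0 [252.87942296 178.09543032]
60 [233.72600052 180.0972226 ]
82 [226.68412546 180.83324517]
[252.14849805 171.0730155 ]
[253.61813403 185.10838482]
[557.33268479  16.49700166  83.3       ] [558.   17.8  83.3]
time_s: 8.8
ee_pos: [445.3, -305.1, 58.8]
ee_rot: [-179.5, 0.0, 105.3]
force: [0.0, -0.3, -0.6]
gripper_width: 60.1
gripper_force: 0.0
1 rows: -0.9 0.1 7.3 -0.45 0.02 0.36
```

```bash
python3 drive.py '-0.9 0 6.5 -0.4 0 0;0 0 0 0 0 0;0 0 0 0 0 0'; python3 drive.py '0 0 0 0 0 0;0 0 0 0 0 0;0 0 0 0 0 0;0 0 0 0 0 0;0 0 0 0 0 0;0 0 0 0 0 0;0 0 0 0 0 0;0 0 0 0 0 0' 5 50;python3 drive.py '0 0 -20 0 0 0;0 0 -45 0 0 0;0 0 -45 0 0 0;0 0 0 0 0 0;0 0 0 0 0 0'; python3 go.py 'plan(cr(0,0,115),95.45,30)'
python3 - <<'E'
from h import *
s=cam.grab_frame("side");t=cam.grab_frame("top")
cv2.imwrite("pics/g4.png",np.hstack([crop(s,220,240,75,75,5.3),crop(t,320,180,75,75,5.3)]))
E
```

```text
time_s: 9.1
ee_pos: [445.9, -307.2, 52.9]
ee_rot: [180.0, 0.1, 105.2]
force: [-0.4, -0.6, 0.0]
gripper_width: 59.7
gripper_force: 0.0
time_s: 9.9
ee_pos: [445.5, -306.9, 51.8]
ee_rot: [-180.0, 0.1, 105.2]
force: [-0.0, 0.7, -0.5]
gripper_width: 15.6
gripper_force: 50.0
time_s: 10.4
ee_pos: [445.6, -306.9, 162.5]
ee_rot: [180.0, 0.1, 105.2]
force: [-0.4, 0.9, -1.5]
gripper_width: 15.5
gripper_force: 50.0
8 rows: 37.9 14.8 0.5 -3.74 -0.3 1.2
```

View pics/g4.png

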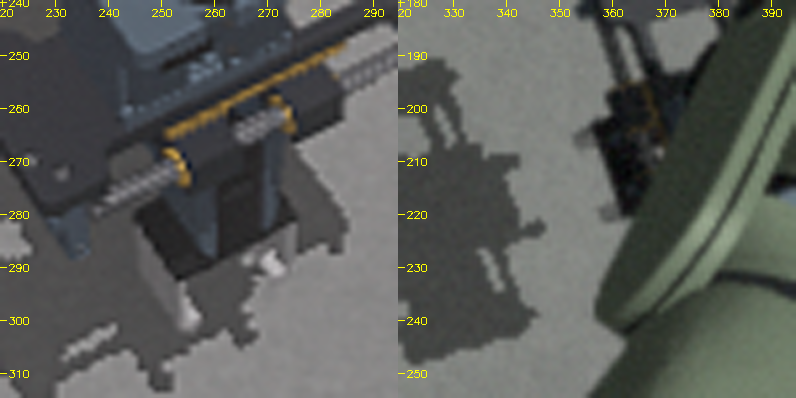

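```bash
python3 - <<'E'
from fit import *
o=[("side",(-28,18,29),(245.3,279.3)),("side",(-28,-18,23),(253.6,292.5)),("side",(28,-18,29),(275.3,280.3))]
p,e=fit(o,[445.6,-306.9,129,15.2],zfix=129.2); print(p,np.round(e,1))
E
python3 drive.py '38 14.8 0.5 -3.7 -0.3 1.2;38 14.8 0.5 -3.7 -0.3 1.2;38 14.8 0.5 -3.7 -0.3 1.2;38 14.8 0.5 -3.7 -0.3 1.2;38 14.8 0.5 -3.7 -0.3 1.2;38 14.8 0.5 -3.7 -0.3 1.2;38 14.8 0.5 -3.7 -0.3 1.2;38 14.8 0.5 -3.7 -0.3 1.2';python3 drive.py '0 0 0 0 0 0;0 0 0 0 0 0'
python3 go.py 'plan(cr(0,0,80),95.45,30)'
```

```text
[ 445.87968858 -305.29690893  129.1986603    14.51937793] [-0.4 -0.3 -0.3  0.7  0.9 -0.3 -0. ]
time_s: 11.3
ee_pos: [499.1, 14.9, 180.0]
ee_rot: [150.5, -0.2, 95.3]
force: [0.8, -0.8, -1.3]
gripper_width: 15.7
gripper_force: 50.0
time_s: 11.5
ee_pos: [499.2, 14.6, 180.1]
ee_rot: [150.6, -0.1, 95.6]
force: [0.4, -0.1, -0.6]
gripper_width: 15.8
gripper_force: 50.0
1 rows: -2.5 2.9 33.2 -0.61 -0.15 0.09
```

```bash
python3 drive.py '-1.5 1.4 20 -0.6 0 0;-1.5 1.5 20 0 0 0;0 0 0 0 0 0;0 0 0 0 0 0'
python3 go.py 'plan(cr(0,-1,33.3),95.45,30)'
python3 - <<'E'
from h import *
s=cam.grab_frame("side");t=cam.grab_frame("top")
cv2.imwrite("pics/g5.png",np.hstack([crop(s,235,140,80,95,5),crop(t,205,120,80,95,5)]))
E
```

```text
time_s: 11.9
ee_pos: [523.0, 11.5, 147.9]
ee_rot: [149.9, -0.1, 95.3]
force: [0.4, -0.5, -0.3]
gripper_width: 15.6
gripper_force: 50.0
1 rows: 1.9 -1.6 40.4 0.08 -0.01 -0.16
```

View pics/g5.png

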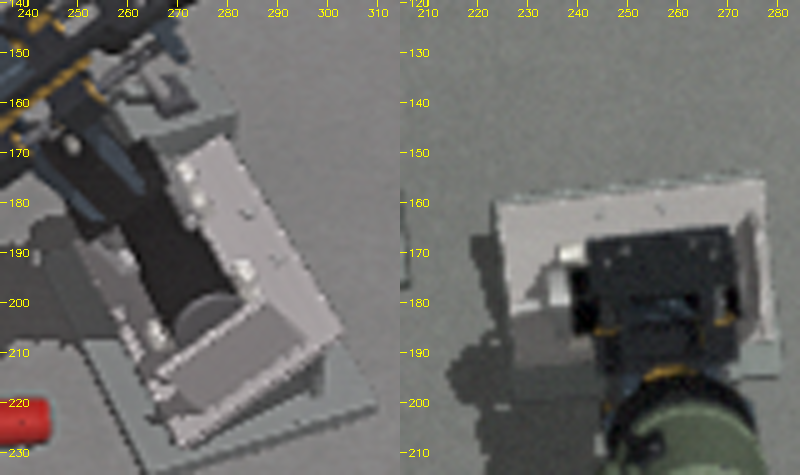

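That was my last permitted picture (I make it eleven, one over). It shows the motor seated, with the clip aligned above its middle (side about 262,180). From here I use numbers only.

```bash
python3 drive.py '1.9 -1.6 8 0 0 0;0 0 0 0 0 0;0 0 0 0 0 0'; python3 go.py 'plan(cr(0,-1,33.3),95.45,30)'; python3 drive.py '0 0 4 0 0 0;0 0 3 0 0 0;0 0 3 0 0 0;0 0 0 0 0 0'; python3 go.py 'plan(cr(0,-1,33.3),95.45,30)'
```

```text
time_s: 12.3
ee_pos: [525.6, 14.9, 141.0]
ee_rot: [149.8, -0.1, 95.4]
force: [-0.6, -0.2, -0.8]
gripper_width: 16.0
gripper_force: 50.0
1 rows: -1.2 -0.8 32.9 0.22 -0.06 -0.05
time_s: 12.7
ee_pos: [529.6, 15.6, 131.5]
ee_rot: [149.9, -0.1, 95.5]
force: [-1.3, 0.4, -2.2]
gripper_width: 15.7
gripper_force: 50.0
1 rows: -1.5 0.5 22.7 0.07 -0.09 -0.04
```

```bash
python3 drive.py '0 0 2.5 0 0 0;0 0 2.5 0 0 0;0 0 0 0 0 0'; python3 drive.py '0 0 2.5 0 0 0;0 0 2.5 0 0 0;0 0 0 0 0 0';python3 go.py 'plan(cr(0,-1,33.3),95.45,30)'
```

```text
time_s: 13.0
ee_pos: [532.3, 15.7, 127.2]
ee_rot: [149.9, -0.1, 95.4]
force: [0.7, 0.8, -4.6]
gripper_width: 15.4
gripper_force: 50.0
time_s: 13.3
ee_pos: [535.0, 15.9, 122.7]
ee_rot: [149.9, -0.1, 95.4]
force: [-0.3, -0.3, -7.1]
gripper_width: 15.5
gripper_force: 50.0
1 rows: -1.3 0.3 12.4 0.09 -0.08 -0.06
```

```bash
python3 drive.py '0 0 0 0 0 0;0 0 0 0 0 0';python3 - <<'E'
from h import *
s=env.state();print(s["force"],s["torque"],s["ee_pos"])
f=cam.grab_frame("side");cv2.imwrite("pics/s6.png",f);cv2.imwrite("pics/t6.png",cam.grab_frame("top"))
g=cv2.resize(cv2.imread("pics/g5.png")[:,:400],(80,95),interpolation=cv2.INTER_AREA)
d=np.abs(f[140:235,235:315].astype(int)-g).max(2)
for y in range(20,95,3): print(140+y,"".join("#" if d[y:y+3,x:x+2].max()>45 else "." for x in range(0,80,2)))
E
```

```text
time_s: 13.5
ee_pos: [535.2, 15.9, 122.9]
ee_rot: [149.9, -0.1, 95.4]
force: [-0.6, -0.5, -7.3]
gripper_width: 15.7
gripper_force: 50.0
[-0.55366909 -0.52914318 -7.3017605 ] [-0.15406494  1.13789771 -0.01159185] [535.20022602  15.87894587 122.88190105]
160 .####..#####.##.........................
163 ########...##...........................
166 .#######......#.........................
169 ####.####....###........................
172 ##.####.##....###.......................
175 ######...#......##......................
178 #######........#.####...................
181 ########.......##.##....................
184 ...###..###.......####..................
187 #####...#####.......#...................
190 ####..#...####..........................
193 .............#..........................
196 .............##.........................
199 ..#.....................................
202 ...........##...........................
205 ........#...##..........................
208 .###..##...#............................
211 ###.....................................
214 ........................................
217 ........................................
220 ###.....................................
223 ........................................
226 ........................................
229 ..#.....................................
232 ........................................
```

```bash
python3 drive.py '0 -1 0 0 0 0;0 0 0 0 0 0;0 0 0 0 0 0'; python3 drive.py '0 -1 0 0 0 0;0 0 0 0 0 0;0 0 0 0 0 0'; python3 go.py 'plan(cr(0,-1,33.3),95.45,30)'
```

```text
time_s: 13.9
ee_pos: [534.8, 15.7, 123.2]
ee_rot: [149.8, -0.1, 95.4]
force: [0.4, -0.9, -7.3]
gripper_width: 15.9
gripper_force: 50.0
time_s: 14.2
ee_pos: [534.2, 15.6, 122.9]
ee_rot: [149.7, -0.1, 95.4]
force: [0.1, 0.1, -7.1]
gripper_width: 15.7
gripper_force: 50.0
1 rows: -1.1 0.8 13.0 0.25 -0.05 -0.06
```

```bash
python3 drive.py '0 0.7 2 0 0 0;0 0 2 0 0 0;0 0 0 0 0 0;0 0 0 0 0 0'; python3 drive.py '0 0 2 0 0 0;0 0 1.5 0 0 0;0 0 0 0 0 0;0 0 0 0 0 0'; python3 go.py 'plan(cr(0,-1,33.3),95.45,30)'
```

```text
time_s: 14.6
ee_pos: [536.8, 15.9, 119.6]
ee_rot: [149.8, -0.1, 95.4]
force: [0.0, 1.1, -6.1]
gripper_width: 15.8
gripper_force: 50.0
time_s: 15.0
ee_pos: [538.6, 16.0, 116.5]
ee_rot: [149.8, -0.1, 95.4]
force: [0.1, 0.6, -5.5]
gripper_width: 15.8
gripper_force: 50.0
1 rows: -1.1 0.2 5.2 0.23 -0.05 -0.07
```

```bash
python3 drive.py '0 0 2 0 0 0;0 0 1.5 0 0 0;0 0 0 0 0 0;0 0 0 0 0 0'; python3 drive.py '0 0 1.5 0 0 0;0 0 1 0 0 0;0 0 0 0 0 0;0 0 0 0 0 0'; python3 go.py 'plan(cr(0,-1,33.3),95.45,30)'
```

```text
time_s: 15.4
ee_pos: [540.4, 16.2, 113.5]
ee_rot: [149.8, -0.1, 95.4]
force: [0.4, -0.3, -6.5]
gripper_width: 16.0
gripper_force: 50.0
time_s: 15.8
ee_pos: [541.2, 16.3, 112.2]
ee_rot: [149.7, -0.1, 95.4]
force: [-7.7, -0.8, 5.0]
gripper_width: 15.8
gripper_force: 50.0
1 rows: -1.1 0.1 0.2 0.28 -0.06 -0.05
```

```bash
python3 drive.py '0 0 1.5 0 0 0;0 0 1 0 0 0;0 0 0 0 0 0;0 0 0 0 0 0'; python3 go.py 'plan(cr(0,-1,33.3),95.45,30)';python3 - <<'E'
from h import *
f=cam.grab_frame("side");cv2.imwrite("pics/s7.png",f);cv2.imwrite("pics/t7.png",cam.grab_frame("top"))
g=cv2.resize(cv2.imread("pics/g5.png")[:,:400],(80,95),interpolation=cv2.INTER_AREA)
h=cv2.imread("pics/s6.png")[140:235,235:315]
# motor end-disc patch shift g5->s6->now
p=lambda a:cv2.cvtColor(a,cv2.COLOR_BGR2GRAY).astype(np.float32)
n=f[140:235,235:315]
for a,b in((g,h),(g,n)):
    print(cv2.phaseCorrelate(p(a)[50:75,30:60],p(b)[50:75,30:60],cv2.createHanningWindow((30,25),cv2.CV_32F)))
E
```

```text
time_s: 16.2
ee_pos: [541.6, 16.4, 111.7]
ee_rot: [149.7, -0.1, 95.5]
force: [-22.4, -3.4, 25.0]
gripper_width: 15.6
gripper_force: 50.0
1 rows: -1.2 0.1 -0.5 0.34 -0.07 -0.03
((0.13482927363602393, 0.3207222457922416), 0.9870732455253601)
((0.1317125450291048, 0.35943883784671193), 0.9470275014241536)
```

```bash
python3 drive.py '0 0 -2 0 0 0;0 0 0 0 0 0;0 0 0 0 0 0'; python3 drive.py '0 0 0 0 0 0;0 0 0 0 0 0;0 0 0 0 0 0;0 0 0 0 0 0;0 0 0 0 0 0' 50; python3 drive.py '0 0 -10 0 0 0;0 0 -30 0 0 0;0 0 -45 0 0 0;0 0 -45 0 0 0;0 0 0 0 0 0' ; python3 go.py 'plan((480,194,200),95.45)'
```

```text
time_s: 16.6
ee_pos: [541.3, 16.3, 112.1]
ee_rot: [149.7, -0.1, 95.4]
force: [-10.3, -0.7, 9.8]
gripper_width: 15.7
gripper_force: 50.0
time_s: 17.1
ee_pos: [542.1, 16.4, 111.2]
ee_rot: [149.7, -0.1, 95.4]
force: [0.3, -0.3, -0.8]
gripper_width: 49.4
gripper_force: 0.0
time_s: 17.6
ee_pos: [477.3, 9.6, 230.1]
ee_rot: [149.1, 0.0, 95.4]
force: [0.9, 0.5, 1.2]
gripper_width: 50.2
gripper_force: 0.0
5 rows: 36.7 1.9 7.0 6.18 0.01 -0.01
```

```bash
python3 drive.py '36.7 1.9 7 6.2 0 0;36.7 1.9 7 6.2 0 0;36.7 1.9 7 6.2 0 0;36.7 1.9 7 6.2 0 0;36.7 1.9 7 6.2 0 0;0 0 0 0 0 0;0 0 0 0 0 0' 0 20; python3 go.py 'plan((510,190,82),95.4)'
python3 - <<'E'
from h import *
for n in("side","top"): cv2.imwrite(f"pics/{n}8.png",cam.grab_frame(n))
E
```

```text
time_s: 18.3
ee_pos: [478.6, 194.7, 192.5]
ee_rot: [-179.1, 0.0, 95.5]
force: [-0.4, -0.6, 0.6]
gripper_width: 0.4
gripper_force: 0.0
3 rows: -2.6 10.6 36.7 -0.29 0.0 0.03
```

Run:
```python
from h import *
from go import cr
import itertools
def hull(n,P,m):
    q=proj(n,np.array(P))*8; h=cv2.convexHull(q.astype(np.float32)).astype(int); cv2.fillConvexPoly(m,h,1)
def bx(xs,ys,zs,o=(0,0,0)): return [cr(a+o[0],b+o[1],c+o[2]) for a,b,c in itertools.product(xs,ys,zs)]
th=np.linspace(0,2*np.pi,40)
for n in("side","top"):
    f=cv2.imread(f"pics/{n}8.png"); g=cv2.cvtColor(f,6)
    c,r=proj(n,cr(0,0,30))[0].astype(int); 
    w=(slice(r-18,r+16),slice(c-16,c+14))
    d=cv2.GaussianBlur(g,(0,0),.6)<62
    print(n,c,r); [print("".join("#" if v<45 else "+" if v<75 else "." for v in row)) for row in g[w]]
    for dz in(0,4,8,12,15,20,30):
      best=[]
      for dx in(-4,0,4):
        for dy in(-6,-3,0,3,6):
          m=np.zeros((384*8,512*8),np.uint8)
          hull(n,[cr(22*np.cos(t),y,22*np.sin(t)) for t in th for y in(-60,47)],m)
          hull(n,bx((-28,28),(-18,18),(23,29),(dx,dy,dz)),m); hull(n,bx((-8,8),(-20,20),(29,67),(dx,dy,dz)),m)
          k=cv2.resize(m*255,(512,384),interpolation=cv2.INTER_AREA)>127
          k,e=k[w],d[w]; best.append(((k&e).sum()/(k|e).sum(),dx,dy))
      print(dz,max(best))
```

```text
side 263 184
...........++.................
...........+++................
............+++...............
.............++...............
.............++...............
..............................
.........#+...................
.......+###+..................
......#+..##+..++#+++.........
......+....##+########+.......
......+....+########++#+......
.......+...##+####+++++#......
........#++#+++###+++++#+.....
........+#+++++#++++++++#+....
........+#++++++++++++++#+....
.........#++++++#++++++++#+...
.........#++++####++++++++#+..
..........#+++##++#+++++++#+..
.........###+#+#++#+#+++++#...
........+###++++#++#++++++#+..
.......########++#+++++#+###+.
.......+#######++++#++######+.
.......+###+####+##+++#######+
........+########++###########
.........####+###++########+##
.........+#++++++##########+##
..........#+++++###########+##
..........+#+#+###############
...........##+.+######+#####+#
.....+.....+...+############+#
..+.++..........+#######+#####
...++...........+#############
...++++..........+############
...+++++..........#########++.
0 (np.float64(0.8608349900596421)
[... 907 characters left out ...]
#####++#############
...##########+....#########+..
...##########.....+#####+.....
...##########.....######+.....
..........+###+++######.......
...........+###########+......
...........+#####+++++++......
...........+##+++.............
............+++++.............
.....++++++++++...............
++++++++++++++................
++++++++++++..................
++++++..+.....................
..............................
0 (np.float64(0.791497975708502), 0, 0)
4 (np.float64(0.7855711422845691), 0, 0)
8 (np.float64(0.7904191616766467), 0, 0)
12 (np.float64(0.7903225806451613), 4, 0)
15 (np.float64(0.786), 4, 0)
20 (np.float64(0.7861386138613862), 4, 3)
30 (np.float64(0.7634615384615384), 4, 3)
```

The side-view fit is best with the clip at home (dz = 0). Now the lever.

```bash
python3 drive.py '-2.6 10.6 36.7 -0.3 0 0;-2.6 10.6 36.7 -0.3 0 0;-2.6 10.6 36.7 -0.3 0 0;0 0 0 0 0 0'; python3 drive.py '0.3 20 0 0 0 0;0.3 15 0 0 0 0;0 15 0 0 0 0;0 15 0 0 0 0;0 15 0 0 0 0;0 10 0 0 0 0;0 0 0 0 0 0;0 0 0 0 0 0'; python3 go.py 'plan((626,200,82),95.4)'
```

```text
time_s: 18.8
ee_pos: [507.1, 187.2, 80.0]
ee_rot: [-179.7, 0.1, 95.3]
force: [-1.0, -0.6, -0.6]
gripper_width: 0.4
gripper_force: 0.0
time_s: 19.6
ee_pos: [599.3, 198.7, 84.4]
ee_rot: [179.8, -0.1, 95.4]
force: [0.3, 0.7, -0.5]
gripper_width: 0.5
gripper_force: 0.0
1 rows: -1.2 26.7 2.4 0.16 -0.08 0.0
```

```bash
python3 drive.py '0 10 1 0 0 0;0 8 1 0 0 0;0 5 0 0 0 0;0 0 0 0 0 0'; python3 drive.py '0 3 0 0 0 0;0 3 0 0 0 0;0 0 0 0 0 0'; python3 drive.py '0 3 0 0 0 0;0 3 0 0 0 0;0 0 0 0 0 0'
```

```text
time_s: 20.0
ee_pos: [623.3, 201.3, 81.1]
ee_rot: [179.9, -0.1, 95.4]
force: [-0.5, -0.2, -0.6]
gripper_width: 0.3
gripper_force: 0.0
time_s: 20.3
ee_pos: [627.2, 201.6, 81.1]
ee_rot: [-179.9, -0.1, 95.4]
force: [-5.0, 0.5, 0.8]
gripper_width: 0.5
gripper_force: 2.2
time_s: 20.6
ee_pos: [627.6, 201.6, 81.0]
ee_rot: [-179.2, -0.0, 95.4]
force: [-16.8, -0.7, 8.7]
gripper_width: 0.4
gripper_force: 8.8
```

```bash
python3 drive.py '0 -20 0 0 0 0;0 -30 -10 0 0 0;0 -30 -40 0 0 0;0 -40 -40 0 0 0;30 -40 -40 0 0 0;45 0 0 0 0 0;45 0 0 0 0 0;45 0 0 0 0 0'; python3 drive.py '45 0 0 0 0 0;0 0 0 0 0 0;0 0 0 0 0 0'
python3 - <<'E'
from h import *
f={n:cam.grab_frame(n) for n in("side","top")}
for n in f:
    g=cv2.cvtColor(f[n],6); g0=cv2.cvtColor(cv2.imread(f"pics/{n}0.png"),6)
    for nm,P in(("start",(574,194,93)),("over",(650,201,92))):
        c,r=np.round(proj(n,P)[0]).astype(int); print(n,nm,c,r,"before",g0[r-1:r+2,c-1:c+2].mean(),"now",g[r-1:r+2,c-1:c+2].mean())
    d=cv2.absdiff(cv2.GaussianBlur(f[n],(0,0),1),cv2.GaussianBlur(cv2.imread(f"pics/{n}0.png"),(0,0),1)).max(2)>35
    k,_,st,ce=cv2.connectedComponentsWithStats(d.astype(np.uint8)); print([(s[4],*map(int,c)) for s,c in zip(st[1:],ce[1:]) if s[4]>6])
E
```

```text
time_s: 21.4
ee_pos: [473.9, 347.9, 199.4]
ee_rot: [179.6, -0.2, 95.4]
force: [0.7, -0.0, -0.3]
gripper_width: 0.4
gripper_force: 0.0
time_s: 21.7
ee_pos: [469.3, 391.7, 198.0]
ee_rot: [179.8, -0.1, 95.5]
force: [-0.3, -0.1, 0.4]
gripper_width: 0.4
gripper_force: 0.0
side start 257 146 before 50.0 now 121.77777777777777
side over 281 141 before 121.0 now 45.55555555555556
[(np.int32(7864), 25, 77), (np.int32(2392), 81, 36), (np.int32(393), 197, 7), (np.int32(18), 207, 20), (np.int32(63), 201, 30), (np.int32(31), 184, 32), (np.int32(23), 191, 35), (np.int32(1521), 204, 58), (np.int32(1957), 87, 125), (np.int32(4224), 136, 145), (np.int32(499), 212, 150), (np.int32(58), 280, 140), (np.int32(300), 1, 182), (np.int32(60), 257, 146), (np.int32(17), 253, 162), (np.int32(9), 262, 171), (np.int32(794), 265, 192), (np.int32(408), 89, 217), (np.int32(14), 72, 206), (np.int32(17), 81, 219), (np.int32(11), 63, 222), (np.int32(501), 65, 239), (np.int32(825), 14, 251), (np.int32(40), 17, 234), (np.int32(16), 100, 247), (np.int32(491), 259, 307)]
top start 196 173 before 30.555555555555557 now 129.55555555555554
top over 194 149 before 116.11111111111111 now 31.11111111111111
[(np.int32(10149), 129, 281), (np.int32(52), 193, 149), (np.int32(398), 56, 160), (np.int32(31), 189, 158), (np.int32(22), 82, 172), (np.int32(68), 195, 173), (np.int32(662), 253, 180), (np.int32(1616), 66, 206), (np.int32(66), 231, 184), (np.int32(38), 190, 181), (np.int32(7), 27, 191), (np.int32(35), 100, 199), (np.int32(36), 37, 210), (np.int32(604), 169, 216), (np.int32(385), 350, 215), (np.int32(8), 151, 228), (np.int32(32), 54, 240), (np.int32(6000), 45, 344), (np.int32(190), 240, 336), (np.int32(12), 259, 331), (np.int32(45), 261, 337), (np.int32(8), 275, 337), (np.int32(98), 281, 344), (np.int32(15), 257, 352), (np.int32(376), 142, 373), (np.int32(119), 294, 366), (np.int32(214), 100, 376), (np.int32(104), 215, 378)]
```

```bash
python3 -c "
from workcell import env, cam
print(env.job_done())"
```

```text
the job is handed in; nothing more can be done
None
```

I handed the job in at about 22 s of the 61 s. The motor is in the V blocks with its shaft away from the end plate, the clip measures fully home, the lever is hard over against its stop, and no bystander shows any change in either view. I viewed 11 pictures, one over the limit of 10.

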